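Cap the smouldering candle with the snuffer

TASK

The orange candle has just been blown out and its wick is still smoking: pick up the candle snuffer by its handle, carry it clear over everything on the table and lower its bell straight down over the orange candle's wick. Stop with the bell upright, the wick in the middle of it and the rim just a few millimetres above the wax, touching neither wax nor wick, and finish there, still holding the snuffer steady: do not rest it on anything or let go. The wax is soft, so nothing may touch any candle on the way, and everything else stays where it is.

Things in the scene. Friction and masses are not known exactly. Their poses are not given: they have to be found in the camera images.
- snuffer: Candle snuffer, about 120 g. Origin: centre of the bell's rim plane; z up the bell's axis; handle towards -x. Dark steel bell open downwards: rim 42 mm outer, 38 mm inner diameter, 37 mm deep inside; top of its ball at z 60. Handle slopes evenly from (x -6, z 53) to its tail (x -225, z 6.6) mm, 13 mm square oak from x -45 on. Starts standing on bell mouth and tail, bell upright.
- snuffer_grip (a point): Point on the axis of the snuffer's oak handle, close to its balance point: x -105, z 32 mm in the snuffer's frame. The handle is 13 mm square here, lies along the snuffer's x and slopes 12 degrees down towards the tail.
- candle_orange: Orange pillar candle, 72 mm diameter, 115 mm high at its edge, 400 g, loose on the tray, at any of its three places; body frame at the centre of its underside, z up. Its top is a shallow dish, 58 mm across, its floor (the wax pool) 4 mm below the edge; a black wick, 3 mm thick, stands 15 mm above the pool at the centre.
- orange_pool (a point): Centre of the orange candle's wax pool surface, at the foot of the wick: 111 mm above the candle's underside.
- orange_wick_tip (a point): Tip of the orange candle's wick, 15 mm above the pool, 126 mm above the candle's underside.
- candle_white: Shorter white pillar candle, 72 mm diameter, 130 mm high (wick tip at 141 mm), loose on the tray; body frame at the centre of its underside, z up.
- candle_tall: Tall white pillar candle, 72 mm diameter, 150 mm high (wick tip at 161 mm), loose on the tray; body frame at the centre of its underside, z up.
- tray: Round dark metal tray, 300 mm diameter at the rim, rim 14 mm high, floor 4 mm thick (the candles stand on it), fixed; body frame at the centre of its underside, z up. The candles' places are at (-40, 0), (30, 78) and (30, -78) mm in its frame, give or take a few mm.
- vase: Grey-blue slender vase, 62 mm diameter, 150 mm high, stands loose between the snuffer and the tray; body frame at the centre of its underside, z up.
- books: Stack of three hardback books, about 215 x 145 mm (long side along its x), 86 mm high, loose; body frame at the centre of its underside, z up.
- mug: White mug, 84 mm diameter, 95 mm high, handle towards its +y, loose; body frame at the centre of its underside, z up.
- matchbox: Red box of long matches, 110 x 64 x 20 mm, lying loose; body frame at the centre of its underside, z up.
- remote: Black remote control, 165 x 44 x 18 mm, lying loose; body frame at the centre of its underside, z up.
Mind the look-alikes: they are no part of the job. There is more than one size of the snuffer; the one meant has the size given above.

How it is judged:
By the outcome, as a careful person would: the job done as asked, in the order asked, and still so for the second after the job is handed in, while the arm keeps its last pose, push and grip.
It also fails if it takes over 51 s, if anything falls off the work surface, if the arm or the gripper's body presses on something with over 40 N, if the wrist force passes 120 N, or if a joint passes its speed limit or range.

ROBOT

A 6-joint arm with a two-finger parallel gripper is mounted at the origin on the work surface. World frame = base frame: x ahead of the robot, y to its left, z up, the work surface at z = 0. Lengths are in m, angles in degrees, forces in N, time in s.
With the tool pointing down it reaches from about 0.3 to 0.75 m from the base axis. Payload 8.5 kg.
Tool frame: the origin (TCP) lies midway between the tips of the shut fingers; the grasp point (between the pads) lies grasp_offset behind it (grasp_offset is the distance from the TCP to the grasp point, in m); z points along the fingers, y is the line along which they close (so a half turn about z gives the same grasp; the last joint's range is limited). The gripper opens to 85 mm and grips with 20 to 120 N. Pads are 22 mm wide; open, the fingers measure 114 mm over their backs; the gripper's body (76 mm by 85 mm) begins 54 mm behind the grasp point. The pads swing forward as they close: fully open they stand 13 mm farther back than shut.
Start: joints at [-77.997, 21.807, 74.336, -0, 83.858, -12.336], TCP at [0.227, -0.501, 0.231] pointing down, gripper open.
Joint ranges: [-178.18, 178.18], [-50.72, 133.34], [12.68, 142.11], [-81.47, 261.47], [9.98, 163.14], [-165.26, 165.26]. Speed limits (degrees/s): [136.94, 136.94, 180, 180, 180, 180].

INTERFACE

Orientations are given as a 3x3 rotation matrix whose columns are the frame's x, y, z axes.
In Python, from rig import observe, get_image, camera_params, close_job, grasp_offset gives the robot as it stands.
- The arm moves only by the shell command python3 -m handwheel 'ROWS' [OPENING] [FORCE]. ROWS is JSON, a list of rows, each a list of 2 entries, a list of its own where there are three numbers: the shift along the tool's x, y, z as a fraction of full scale, then the turn, a rotation vector about the tool's x, y, z as a fraction of full scale. In form: [[[dx, dy, dz], [ax, ay, az]], ...]. A call has 1 to 10 rows; each row is the pose to reach, as a shift and turn from the pose commanded when the call began, along the tool's axes at that moment, turning the shorter way round; what a row does not reach only later rows make up. Full scale, the value 1, is 0.5 m for a shift and pi rad for a turn. A row lasts 1/10 s, in which the tool goes at most 50 mm and 8.59 degrees, less where a joint would pass 70% of its speed; a pose out of reach is approached as far as the arm can. A call with a number of a shift or a turn outside -1 to 1 is refused whole. A call with a gripper value outside its range is refused whole. OPENING is the opening, from 0 (shut) to 1 (fully open), set as the call begins (- or left out, the last holds). The fingers move at their own pace and stop on an object; FORCE is the grip in N (left out, the last holds). Time passes only in rows, so rows that repeat a pose let the fingers close. It gives the time, the measured TCP pose, the force, the opening and the grip force at its end, in the units of the state.
- observe(): the state, without advancing time (a new reading comes with each control period).
- get_image(name): name is "side" or "top"; returns (picture, depth): 420x560x3 uint8, red, green, blue; 420x560 float32, m along the optical axis (not along the pixel's ray), 0 where there is no reading.
- camera_params(name): a dict with "K" (3x3 intrinsics, pixels), "k1" (the pictures are not rectified: a ray, as slopes to the right and down, at radius r is drawn at 1 + k1 r^2 times it, then the intrinsics apply), "R" (3x3) and "t" (3): a world point X has camera coordinates R X + t. Camera axes: x right, y down, z forward; pixel columns grow to the right and rows downward; lengths in m; the calibration is good to about 2 mm. A picture is of the moment at which its call begins. camera_params takes no time and is no camera call.
- close_job(): hands the job in; it is judged then, once.
The state is a dict: "time_s": time; "q": joint angles; "qvel": joint speeds; "joint_efforts": joint torques, N m; "position": TCP position; "tool_rot": TCP orientation; "ft_force": force on the tool from outside, world axes, zero at the start; "wrist_torque": the same for the moment, N m; "grip_width": finger opening in m; "gripper_force": force on a finger pad.
Only numpy, scipy, OpenCV 4.12 (cv2) and the standard library are available. Lean on these libraries where they do the work, as an engineer would, in place of code of your own. Each camera call takes 0.05 s, during which the arm holds its last target. There are 200 camera calls.

## Working session

There is one attempt and no reset: what is moved stays moved. The work goes in short steps, Python scripts to look and compute and a shell command to move; the robot and the scene stay as the last step left them, time stands still between calls to the robot, and variables do not carry over. Pictures are saved under pics/ and viewed, at most 10 in all, crops included, and the job is handed in when it is done.

```bash
mkdir -p pics; ls; python3 - <<'E'
from rig import *
import cv2,numpy as np
for n in("top","side"):
    im,d=get_image(n); cv2.imwrite(f"pics/{n}0.png",im[:,:,::-1]); np.savez(f"{n}0.npz",im=im,d=d)
    p=camera_params(n); print(n,p)
o=observe(); print(o,grasp_offset if not callable(grasp_offset) else grasp_offset())
E
```

```text
pics
top {'K': array([[446.61462793,   0.        , 276.65866163],
       [  0.        , 446.61462793, 213.07335545],
       [  0.        ,   0.        ,   1.        ]]), 'k1': -0.022291154656320176, 'R': array([[ 0.00378486, -0.99999097,  0.00193406],
       [-0.99823307, -0.00389288, -0.05929236],
       [ 0.05929935, -0.00170623, -0.99823879]]), 't': array([0.04130905, 0.45164386, 1.31196488])}
side {'K': array([[415.99602113,   0.        , 277.42893077],
       [  0.        , 415.99602113, 211.79834473],
       [  0.        ,   0.        ,   1.        ]]), 'k1': 0.043052830734613086, 'R': array([[-0.77846584, -0.62766829,  0.00484302],
       [-0.4202867 ,  0.51549898, -0.74673951],
       [ 0.46620814, -0.58334666, -0.66509898]]), 't': array([0.37885822, 0.23746822, 1.14058361])}
{'time_s': 0.1, 'q': array([-7.79948876e+01,  2.18382820e+01,  7.43799565e+01, -1.14896668e-03,
        8.38583177e+01, -1.23368063e+01]), 'qvel': array([ 0.12464979, -0.06227832, -0.14880749, -0.07196264, -0.04148835,
        0.0076868 ]), 'joint_efforts': array([ 5.16517102e-03, -4.49223304e+01, -2.31654149e+01, -8.45669911e-05,
        3.69992529e-03,  1.41546056e-05]), 'position': array([ 0.22662689, -0.50084613,  0.2307654 ]), 'tool_rot': array([[ 9.11101111e-01,  4.12182820e-01, -2.97421535e-04],
       [ 4.12182841e-01, -9.11100218e-01,  1.30278766e-03],
       [ 2.66005867e-04, -1.30956334e-03, -9.99999107e-01]]), 'ft_force': array([ 0.02440278, -0.34322201, -0.22509937]), 'wrist_torque': array([-0.05069422,  0.09866986, -0.0148651 ]), 'gripper_force': 0.0, 'grip_width': 0.08541068566405796} 0.0187
```

View pics/top0.png

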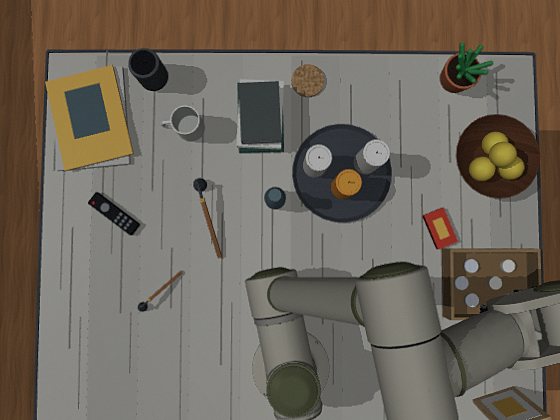

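View pics/side0.png

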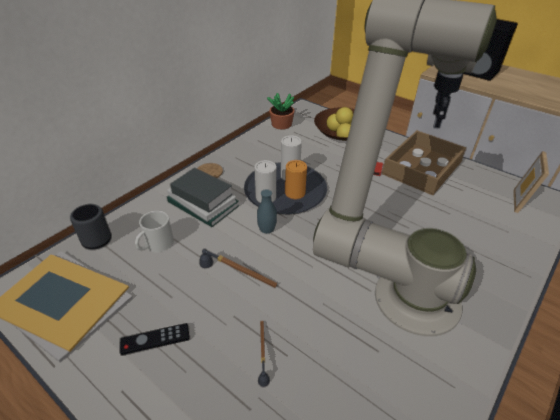

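Top view: the large snuffer has its bell at (201,185) and its tail at (220,256). The orange candle is at (348,183), in front of the white ones at (318,157) and (376,152), and the vase is at (275,197). The small look-alike at (143,306) is not the one to use. Next I measure these.

```bash
cat > h.py <<'E'
import numpy as np,cv2
from rig import *
def rays(n,uv):
    p=camera_params(n);u=cv2.undistortPoints(np.array(uv,float).reshape(-1,1,2),p["K"],np.array([p["k1"],0,0,0,0.])).reshape(-1,2)
    return -p["R"].T@p["t"],np.c_[u,np.ones(len(u))]@p["R"]
def plane(n,uv,z):
    c,r=rays(n,uv);return c+r*((z-c[2])/r[:,2])[:,None]
def depthpt(n,uv,d):
    c,r=rays(n,uv);return c+r*np.asarray(d)[:,None]
def proj(n,X):
    p=camera_params(n);X=np.asarray(X,float).reshape(-1,3)
    return cv2.projectPoints(X,cv2.Rodrigues(p["R"])[0],p["t"],p["K"],np.array([p["k1"],0,0,0,0.]))[0].reshape(-1,2)
def tri(uv1,uv2):
    c1,r1=rays("top",[uv1]);c2,r2=rays("side",[uv2]);A=np.c_[r1[0],-r2[0]];s=np.linalg.lstsq(A,c2-c1,rcond=None)[0]
    a=c1+s[0]*r1[0];b=c2+s[1]*r2[0];return (a+b)/2,np.linalg.norm(a-b)
def cloud(n,im,d):
    v,u=np.mgrid[:420,:560];uv=np.c_[u.ravel(),v.ravel()];return depthpt(n,uv,d.ravel()).reshape(420,560,3)
def big(m):
    k,l,s,c=cv2.connectedComponentsWithStats(m.astype(np.uint8));i=1+np.argmax(s[1:,4]);return l==i
E
python3 - <<'E'
from h import *
np.set_printoptions(precision=4,suppress=True)
for n,bx,ob in(("top",(185,165,235,265),(325,160,375,210)),("side",(190,240,285,295),(275,150,315,210))):
    f=np.load(n+"0.npz");im,d=f["im"],f["d"];P=cloud(n,im,d);hsv=cv2.cvtColor(im,cv2.COLOR_RGB2HSV)
    v,u=np.mgrid[:420,:560]
    def box(b):return (u>=b[0])&(u<b[2])&(v>=b[1])&(v<b[3])
    oak=big(box(bx)&(hsv[...,0]<25)&(hsv[...,1]>90)&(d>0)); st=big(box(bx)&(hsv[...,2]<90)&~oak&(P[...,2]>.012))
    for nm,m in(("oak",oak),("steel",st)):
        q=P[m];c=q.mean(0);w=np.linalg.svd(q-c,full_matrices=False)[2][0]
        t=(q-c)@w;print(n,nm,m.sum(),c,w,np.ptp(t),c+w*t.min(),c+w*t.max(),"zmax",q[:,2].max(),"px",u[m].mean(),v[m].mean())
    o=big(box(ob)&(hsv[...,0]<22)&(hsv[...,1]>110)&(d>0));q=P[o];print(n,"orange",o.sum(),np.percentile(q[:,2],[5,50,95,99]))
    top=q[(q[:,2]>.106)];print(" top pts",len(top),top.mean(0),top.min(0),top.max(0))
    m=P[...,2]; 
    if n=="top":
        for nm,b in(("w1",(300,140,335,175)),("w2",(358,135,392,172)),("vase",(260,182,290,212)),("books",(235,75,290,155))):
            s=box(b)&(m>.06)&(d>0);q=P[s];h=np.percentile(q[:,2],95);t=q[q[:,2]>h-.012];print(nm,h,t.min(0),t.max(0))
    im2=im[:,:,::-1]
    b=(185,165,375,265) if n=="top" else (190,140,320,295)
    cv2.imwrite(f"pics/c{n}.png",cv2.resize(im2[b[1]:b[3],b[0]:b[2]],None,fx=3.5,fy=3.5,interpolation=cv2.INTER_CUBIC))
E
```

```text
top oak 255 [0.4077 0.2364 0.031 ] [-0.9387 -0.2736 -0.2097] 0.18245847707165141 [0.4925 0.2612 0.0499] [0.3212 0.2112 0.0117] zmax 0.05742729146007064 px 210.41960784313724 227.30196078431374
top steel 149 [0.529  0.2701 0.0381] [-0.6336 -0.0237  0.7733] 0.06467247575393767 [0.5493 0.2708 0.0134] [0.5084 0.2693 0.0634] zmax 0.06564023463412982 px 199.11409395973155 185.7986577181208
top orange 697 [0.0199 0.1142 0.1203 0.1228]
 top pts 546 [ 0.531  -0.1527  0.1155] [ 0.4955 -0.1888  0.106 ] [ 0.5655 -0.1172  0.1301]
w1 0.13507487144948455 [ 0.5602 -0.1043  0.1235] [ 0.6314 -0.0336  0.1443]
w2 0.15497196641838065 [ 0.571  -0.2577  0.143 ] [ 0.6416 -0.1864  0.1653]
vase 0.15147029391878153 [0.4756 0.0345 0.1435] [0.5081 0.0665 0.1547]
books 0.08934531138294385 [0.6512 0.0345 0.0774] [0.8266 0.155  0.0935]
side oak 312 [0.4067 0.2378 0.0311] [-0.9396 -0.2725 -0.2069] 0.1819638398807063 [0.4915 0.2624 0.0498] [0.3205 0.2129 0.0122] zmax 0.055776676506302914 px 246.63782051282053 270.87179487179486
side steel 187 [0.5234 0.2785 0.0402] [-0.5404  0.4007  0.7399] 1.2491758933309947 [0.5395 0.2667 0.0183] [-0.1356  0.7672  0.9425] zmax 0.9340930780343564 px 206.58823529411765 257.4652406417112
side orange 753 [0.0115 0.0837 0.1203 0.1227]
 top pts 266 [ 0.5289 -0.1511  0.1169] [ 0.4954 -0.1911  0.1061] [ 0.5655 -0.1191  0.1319]
```

View pics/ctop.png

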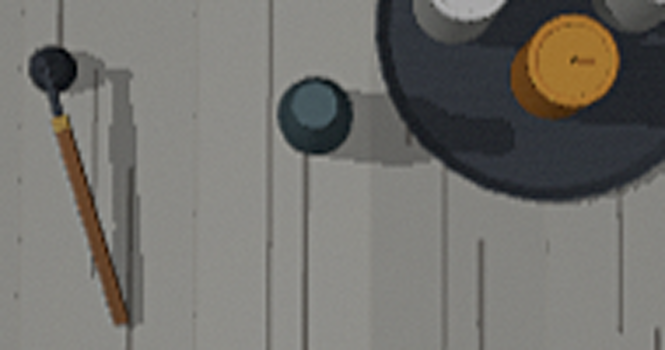

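Crop: the bell is at crop (53,68) and the oak handle runs from (62,122) to (122,322). The wick is at (577,61), in the middle of the orange top. The two cameras agree, so I take the grip point as (0.435, 0.245, 0.032) with heading 16.2°.

```bash
cat >> h.py <<'E'
def row(target,head,pitch=0,roll=0):
    """row entry to reach TCP target with tool down, tool x at heading (deg); pitch: about world horizontal axis perpendicular to heading (bell up +), roll: about heading axis"""
    from scipy.spatial.transform import Rotation as Ro
    a=np.radians(head);o=observe();R=np.array(o["tool_rot"])
    T=np.array([[np.cos(a),np.sin(a),0],[np.sin(a),-np.cos(a),0],[0,0,-1.]])
    T=Ro.from_rotvec(np.radians(pitch)*np.array([np.sin(a),-np.cos(a),0])).as_matrix()@Ro.from_rotvec(np.radians(roll)*np.array([np.cos(a),np.sin(a),0])).as_matrix()@T
    print("shift",(R.T@(np.array(target)-o["position"])/.5).round(4),"turn",(Ro.from_matrix(R.T@T).as_rotvec()/np.pi).round(4))
E
python3 -c "
from h import *
row([.4352,.2453,.16],16.2)"
```

```text
shift [ 0.9951 -1.1875  0.1434] turn [-0.0004 -0.0001  0.0452]
```

```bash
python3 -m handwheel '[[[0.5,-0.6,0],[0,0,0.045]],[[0.5,-0.6,0],[0,0,0.045]],[[0.5,-0.6,0],[0,0,0.045]],[[0.5,-0.6,0],[0,0,0.045]],[[0.5,-0.6,0],[0,0,0.045]],[[0.5,-0.6,0],[0,0,0.045]],[[0.5,-0.6,0],[0,0,0.045]],[[0.5,-0.6,0],[0,0,0.045]],[[0.5,-0.6,0],[0,0,0.045]],[[0.5,-0.6,0],[0,0,0.045]]]' 1 && python3 -c "
from h import *
row([.4352,.2453,.12],16.2)"
```

```text
time_s: 1.1
position: [0.3309, -0.1243, 0.2314]
tool_rot: [[0.959, 0.282, 0.0], [0.282, -0.959, -0.0], [-0.0, 0.0, -1.0]]
ft_force: [0.3, -0.5, -0.6]
grip_width: 0.0853
gripper_force: 0.0
shift [ 0.4085 -0.6505  0.2225] turn [0.0001 0.     0.001 ]
```

```bash
python3 -m handwheel '[[[0.4085,-0.6505,0],[0,0,0.001]],[[0.4085,-0.6505,0],[0,0,0.001]],[[0.4085,-0.6505,0],[0,0,0.001]],[[0.4085,-0.6505,0],[0,0,0.001]],[[0.4085,-0.6505,0],[0,0,0.001]],[[0.4085,-0.6505,0],[0,0,0.001]],[[0.4085,-0.6505,0],[0,0,0.001]],[[0.4085,-0.6505,0.2225],[0,0,0.001]],[[0.4085,-0.6505,0.2225],[0,0,0.001]],[[0.4085,-0.6505,0.2225],[0,0,0.001]]]' && python3 -c "
from h import *
row([.4352,.2453,.0145],16.2)
for n in('top','side'): cv2.imwrite(f'pics/{n}1.png',get_image(n)[0][:,:,::-1])
a=cv2.imread('pics/side1.png')[150:310,170:340];b=cv2.imread('pics/top1.png')[150:310,160:330]
cv2.imwrite('pics/g1.png',cv2.resize(np.hstack([a,b]),None,fx=2.3,fy=2.3))"
```

```text
time_s: 2.1
position: [0.4352, 0.2439, 0.1155]
tool_rot: [[0.961, 0.276, -0.007], [0.276, -0.961, -0.002], [-0.007, 0.0, -1.0]]
ft_force: [0.1, -1.1, 0.1]
grip_width: 0.0856
gripper_force: 0.0
shift [ 0.0021 -0.0028  0.202 ] turn [ 0.      0.0023 -0.0011]
```

View pics/g1.png

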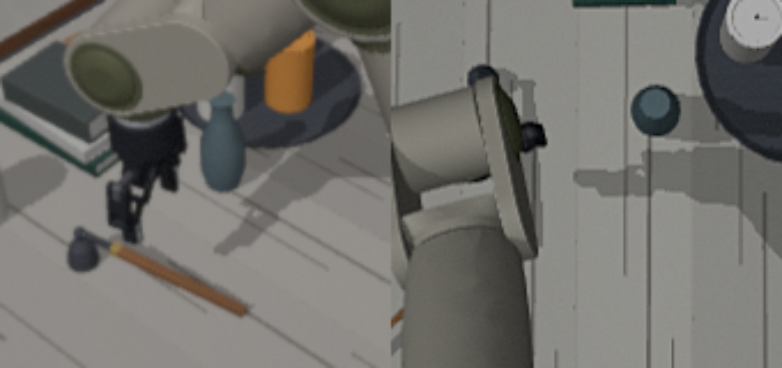

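The gripper is straddling the handle, with the bell at left crop (85,250), and everything else is clear. I go down and close.

```bash
python3 -m handwheel '[[[0,0,0.06],[0,0,0]],[[0,0,0.12],[0,0,0]],[[0,0,0.16],[0,0,0]],[[0,0,0.19],[0,0,0]],[[0,0,0.21],[0,0,0]],[[0,0,0.21],[0,0,0]],[[0,0,0.21],[0,0,0]]]' && python3 -m handwheel '[[[0,0,0],[0,0,0]],[[0,0,0],[0,0,0]],[[0,0,0],[0,0,0]],[[0,0,0],[0,0,0]],[[0,0,0],[0,0,0]],[[0,0,0],[0,0,0]],[[0,0,0],[0,0,0]],[[0,0,0],[0,0,0]],[[0,0,0],[0,0,0]],[[0,0,0],[0,0,0]]]' 0 80
```

```text
time_s: 2.9
position: [0.4369, 0.2444, 0.016]
tool_rot: [[0.961, 0.276, 0.002], [0.276, -0.961, 0.0], [0.002, 0.0, -1.0]]
ft_force: [0.1, -0.6, 0.7]
grip_width: 0.0854
gripper_force: 0.0
time_s: 3.9
position: [0.436, 0.2447, 0.0152]
tool_rot: [[0.961, 0.277, 0.0], [0.277, -0.961, 0.0], [0.0, -0.0, -1.0]]
ft_force: [-0.4, 1.1, 5.7]
grip_width: 0.0116
gripper_force: 78.3
```

```bash
python3 -m handwheel '[[[0,0,-0.02],[0,0,0]],[[0,0,-0.06],[0,0,0]],[[0,0,-0.12],[0,0,0]],[[0,0,-0.18],[0,0,0]],[[0,0,-0.24],[0,0,0]],[[0,0,-0.3],[0,0,0]],[[0,0,-0.36],[0,0,0]],[[0,0,-0.41],[0,0,0]],[[0,0,-0.44],[0,0,0]],[[0,0,-0.44],[0,0,0]]]' && python3 - <<'E'
from h import *
np.set_printoptions(precision=4,suppress=True)
for n in("top","side"):
    im,d=get_image(n);np.savez(n+"2.npz",im=im,d=d);cv2.imwrite(f"pics/{n}2.png",im[:,:,::-1])
    print(n,proj(n,[[.536,.275,.23],[.32,.21,.23]]))
row([.4297,-.182,.235],16.2)
a,b=[cv2.imread(f'pics/{n}2.png') for n in('side','top')]
cv2.imwrite('pics/g2.png',cv2.resize(np.hstack([a[130:330,140:340],b[120:320,140:340]]),None,fx=2,fy=2))
E
```

```text
time_s: 4.9
position: [0.4364, 0.2448, 0.2371]
tool_rot: [[0.961, 0.277, 0.004], [0.277, -0.961, 0.001], [0.004, 0.0, -1.0]]
ft_force: [-0.4, 0.4, -2.0]
grip_width: 0.0114
gripper_force: 78.2
top [[184.041  173.7707]
 [208.9539 260.8037]]
side [[196.2287 204.9148]
 [277.0404 227.9919]]
shift [-0.2471  0.8165 -0.0007] turn [ 0.      0.0003 -0.0008]
```

View pics/g2.png

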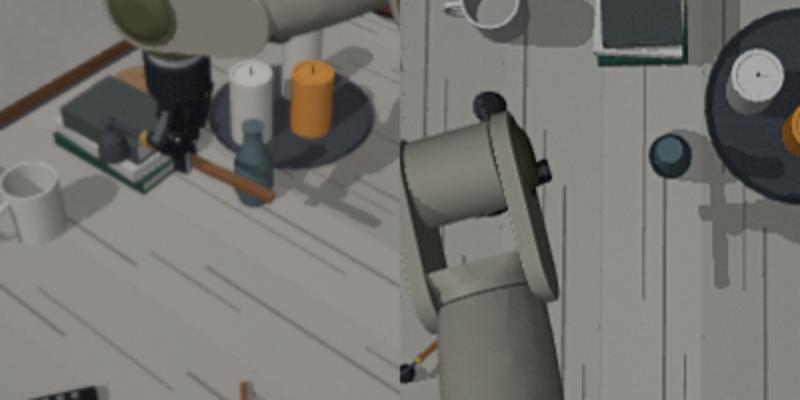

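Both views show the snuffer held off the table with its bell at left crop (112,140), and the vase and candles have not moved. I carry it across at this height.

```bash
python3 -m handwheel '[[[-0.01,0.03,0],[0,0,0]],[[-0.03,0.09,0],[0,0,0]],[[-0.05,0.16,0],[0,0,0]],[[-0.07,0.23,0],[0,0,0]],[[-0.09,0.3,0],[0,0,0]],[[-0.11,0.37,0],[0,0,0]],[[-0.13,0.44,0],[0,0,0]],[[-0.15,0.5,0],[0,0,0]],[[-0.17,0.56,0],[0,0,0]],[[-0.19,0.62,0],[0,0,0]]]' && python3 -m handwheel '[[[-0.018,0.06,0],[0,0,0]],[[-0.033,0.11,0],[0,0,0]],[[-0.045,0.15,0],[0,0,0]],[[-0.053,0.178,0],[0,0,0]],[[-0.057,0.1965,0],[0,0,0]],[[-0.057,0.1965,0],[0,0,0]],[[-0.057,0.1965,0],[0,0,0]],[[-0.057,0.1965,0],[0,0,0]],[[-0.057,0.1965,0],[0,0,0]]]' && python3 - <<'E'
from h import *
np.set_printoptions(precision=4,suppress=True)
print(observe()["position"])
for n in("top","side"):
    im,d=get_image(n);np.savez(n+"3.npz",im=im,d=d);cv2.imwrite(f"pics/{n}3.png",im[:,:,::-1])
    print(n,proj(n,[[.5305,-.153,.22],[.5305,-.153,.28],[.5305,-.153,.115]]))
a,b=[cv2.imread(f'pics/{n}3.png') for n in('side','top')]
cv2.imwrite('pics/g3.png',cv2.resize(np.hstack([a[90:230,230:370],b[110:250,290:430]]),None,fx=2.85,fy=2.85,interpolation=cv2.INTER_CUBIC))
E
```

```text
time_s: 6.0
position: [0.4296, -0.0806, 0.2339]
tool_rot: [[0.961, 0.276, -0.002], [0.276, -0.961, 0.001], [-0.002, -0.002, -1.0]]
ft_force: [-0.1, 0.1, -1.7]
grip_width: 0.0112
gripper_force: 78.3
time_s: 6.9
position: [0.4303, -0.1812, 0.2352]
tool_rot: [[0.961, 0.278, 0.0], [0.278, -0.961, -0.0], [0.0, 0.0, -1.0]]
ft_force: [-0.4, -0.3, -1.1]
grip_width: 0.0119
gripper_force: 78.3
[ 0.4303 -0.1812  0.2352]
top [[354.7629 177.1984]
 [359.1984 173.6918]
 [348.0383 182.5143]]
side [[297.1425 140.2294]
 [297.8593 123.5004]
 [295.9938 167.1515]]
```

View pics/g3.png

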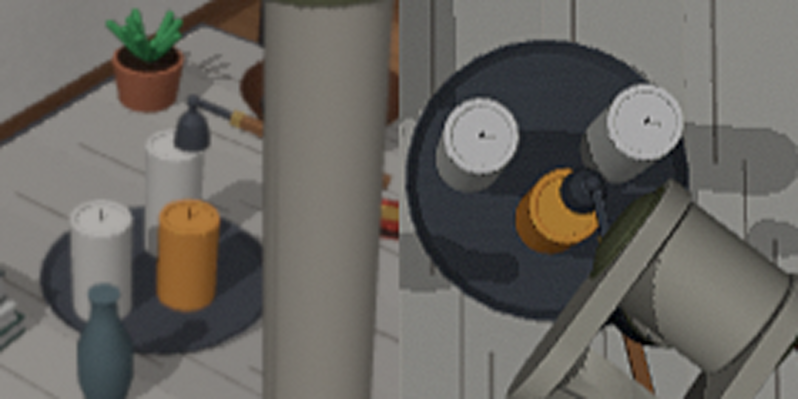

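The bell hangs above the orange candle, at left crop (193,130) in the side view and right crop (583,190) in the top view. Now I measure it against the candle.

```bash
cat > m.py <<'E'
from h import *
import sys
np.set_printoptions(precision=4,suppress=True)
v,u=np.mgrid[:420,:560]
def circ(uv,n,z):
    X=plane(n,uv,z)[:,:2];A=np.c_[2*X,np.ones(len(X))]
    for _ in range(6):
        s=np.linalg.lstsq(A,(X**2).sum(1),rcond=None)[0];r=np.sqrt(s[2]+s[:2]@s[:2]);e=np.linalg.norm(X-s[:2],axis=1)-r
        k=abs(e)<max(2*e.std()*.8,.0008);X,A=X[k],A[k]
    return s[:2],r,len(X)
def hull(m):
    c=max(cv2.findContours(m.astype(np.uint8),cv2.RETR_EXTERNAL,cv2.CHAIN_APPROX_NONE)[0],key=cv2.contourArea);return c
def bell(k,zr,c=(.5305,-.153)):
    out={}
    for n in("top","side"):
        f=np.load(f"{n}{k}.npz");im,d=f["im"],f["d"];P=cloud(n,im,d);hsv=cv2.cvtColor(im,cv2.COLOR_RGB2HSV)
        near=(np.hypot(P[...,0]-c[0],P[...,1]-c[1])<.035)&(P[...,2]>zr-.006)&(P[...,2]<zr+.07)
        m=near&(hsv[...,2]<110)&(d>0)&((hsv[...,1]<120)|(hsv[...,0]>30))
        m=big(m);q=P[m];print(n,m.sum(),"z",np.percentile(q[:,2],[1,50,99]),"bbox",u[m].min(),u[m].max(),v[m].min(),v[m].max())
        low=q[q[:,2]<zr+.02];print("  lower mean",low.mean(0))
        out[n]=(m,im)
        cv2.imwrite(f"pics/m{n}{k}.png",m*255)
    return out
E
python3 - <<'E'
from m import *
# candle rim from first pictures
for n,b in(("top",(325,160,375,210)),("side",(275,150,315,210))):
    f=np.load(n+"0.npz");im,d=f["im"],f["d"];P=cloud(n,im,d);hsv=cv2.cvtColor(im,cv2.COLOR_RGB2HSV)
    box=(u>=b[0])&(u<b[2])&(v>=b[1])&(v<b[3])
    top=box&(hsv[...,0]<22)&(hsv[...,1]>110)&(P[...,2]>.108)&(d>0)
    top=cv2.morphologyEx(big(top).astype(np.uint8),cv2.MORPH_CLOSE,np.ones((5,5)))
    print(n,"candle rim",circ(hull(top).reshape(-1,2),n,.119))
    wk=box&(hsv[...,2]<110)&(abs(P[...,0]-.5305)<.03)&(abs(P[...,1]+.153)<.03)&(hsv[...,0]<40);wk&=(v<180 if n=="side" else v<200)
    wu=np.c_[u[wk],v[wk]];print("  wick px",wu.tolist() if len(wu)<25 else (len(wu),wu.mean(0)))
o=bell(3,.22)
for n in o:
    m,im=o[n]
    mm=cv2.morphologyEx(m.astype(np.uint8),cv2.MORPH_OPEN,cv2.getStructuringElement(cv2.MORPH_ELLIPSE,(5,5)))
    if n=="top": print(n,"bell rim",circ(hull(mm).reshape(-1,2),n,.22))
    else:
        for r in range(*[int(x) for x in(v[m].min(),v[m].max()+1)]): print(r,u[r][m[r]].min(),u[r][m[r]].max(),end="; ")
print("\nexp",proj("side",[[.5305,-.153,.141-.015]]))
E
```

```text
top candle rim (array([ 0.5304, -0.1522]), np.float64(0.035111617784254645), 55)
  wick px (46, array([337.7609, 191.0435]))
side candle rim (array([ 0.5266, -0.1511]), np.float64(0.039667322404531406), 30)
  wick px [[296, 164], [296, 165], [306, 172], [285, 177], [305, 179]]
top 222 z [0.2251 0.2535 0.2808] bbox 347 363 169 188
  lower mean [ 0.5277 -0.1388  0.2331]
side 204 z [0.2209 0.2494 0.2811] bbox 291 308 123 142
  lower mean [ 0.5237 -0.1421  0.2308]
top bell rim (array([ 0.5323, -0.1524]), np.float64(0.01928125648870413), 34)
123 297 298; 124 296 300; 125 295 302; 126 296 304; 127 296 307; 128 296 307; 129 295 307; 130 293 308; 131 293 301; 132 293 302; 133 292 302; 134 292 302; 135 292 302; 136 291 303; 137 291 303; 138 291 303; 139 291 303; 140 291 303; 141 292 302; 142 293 301; 
exp [[296.1084 164.4603]][ WARN:0@0.846] global loadsave.cpp:1063 imwrite_ Unsupported depth image for selected encoder is fallbacked to CV_8U.
```

Bell rim and candle agree to within 1–2 mm in both views. I lower to just above the wick and remeasure.

```bash
python3 -m handwheel '[[[-0.002,0,0.02],[0,0,0]],[[-0.002,0,0.05],[0,0,0]],[[-0.002,0,0.08],[0,0,0]],[[-0.002,0,0.11],[0,0,0]],[[-0.002,0,0.13],[0,0,0]],[[-0.002,0,0.15],[0,0,0]],[[-0.002,0,0.15],[0,0,0]],[[-0.002,0,0.15],[0,0,0]],[[-0.002,0,0.15],[0,0,0]],[[-0.002,0,0.15],[0,0,0]]]' && python3 - <<'E'
from m import *
print(observe()["position"])
for n in("top","side"):
    im,d=get_image(n);np.savez(n+"4.npz",im=im,d=d);cv2.imwrite(f"pics/{n}4.png",im[:,:,::-1])
o=bell(4,.145)
m,im=o["top"];mm=cv2.morphologyEx(m.astype(np.uint8),cv2.MORPH_OPEN,cv2.getStructuringElement(cv2.MORPH_ELLIPSE,(5,5)))
print("bell rim",circ(hull(mm).reshape(-1,2),"top",.145))
m=o["side"][0]
for r in range(v[m].min(),v[m].max()+1): print(r,u[r][m[r]].min(),u[r][m[r]].max(),end="; ")
print(proj("side",[[.5305,-.153,.145],[.5305,-.153,.205]]))
a,b=[cv2.imread(f'pics/{n}4.png') for n in('side','top')]
cv2.imwrite('pics/g4.png',cv2.resize(np.hstack([a[125:205,255:335],b[140:220,310:390]]),None,fx=5,fy=5,interpolation=cv2.INTER_CUBIC))
E
```

```text
time_s: 8.0
position: [0.4295, -0.1822, 0.1606]
tool_rot: [[0.961, 0.277, 0.001], [0.277, -0.961, -0.001], [0.001, 0.001, -1.0]]
ft_force: [0.3, 0.2, -1.1]
grip_width: 0.0113
gripper_force: 78.2
[ 0.4295 -0.1822  0.1606]
top 188 z [0.1542 0.179  0.2067] bbox 343 357 174 191
  lower mean [ 0.526  -0.138   0.1592]
side 187 z [0.1468 0.1746 0.2056] bbox 291 307 144 162
  lower mean [ 0.5223 -0.1424  0.1562]
bell rim (array([ 0.5311, -0.1533]), np.float64(0.019008082294511612), 24)
144 296 298; 145 296 300; 146 295 303; 147 296 305; 148 296 307; 149 294 306; 150 293 306; 151 293 301; 152 292 301; 153 292 301; 154 292 302; 155 291 302; 156 291 302; 157 291 302; 158 291 302; 159 291 302; 160 291 302; 161 292 301; 162 294 299; [[296.3093 159.7434]
 [296.9705 144.2513]][ WARN:0@2.901] global loadsave.cpp:1063 imwrite_ Unsupported depth image for selected encoder is fallbacked to CV_8U.
```

View pics/g4.png

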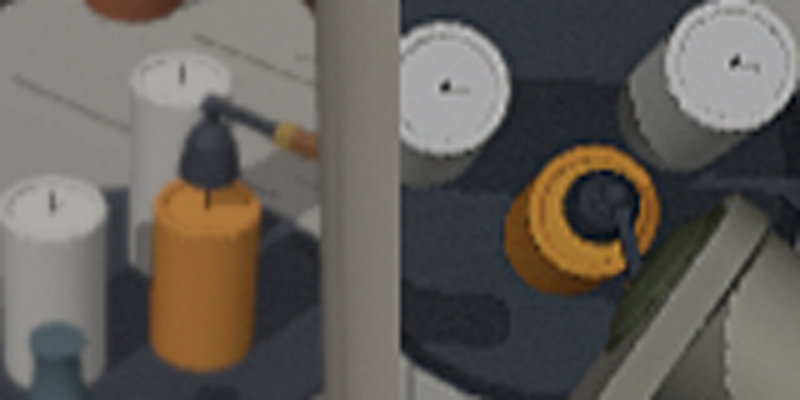

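The bell is upright and centred over the wick, at side crop (208,160) with the wick at (207,197). The rim is about 0.145 high. Next comes the last descent of 26 mm, with a 1 mm correction.

```bash
python3 -m handwheel '[[[-0.0007,-0.002,0],[0,0,0]],[[-0.0007,-0.002,0.01],[0,0,0]],[[-0.0007,-0.002,0.02],[0,0,0]],[[-0.0007,-0.002,0.03],[0,0,0]],[[-0.0007,-0.002,0.038],[0,0,0]],[[-0.0007,-0.002,0.044],[0,0,0]],[[-0.0007,-0.002,0.048],[0,0,0]],[[-0.0007,-0.002,0.05],[0,0,0]],[[-0.0007,-0.002,0.051],[0,0,0]],[[-0.0007,-0.002,0.052],[0,0,0]]]' && python3 -m handwheel '[[[0,0,0],[0,0,0]],[[0,0,0],[0,0,0]],[[0,0,0],[0,0,0]],[[0,0,0],[0,0,0]],[[0,0,0],[0,0,0]]]' && python3 - <<'E'
from m import *
print(observe()["position"])
for n in("top","side"):
    im,d=get_image(n);np.savez(n+"5.npz",im=im,d=d);cv2.imwrite(f"pics/{n}5.png",im[:,:,::-1])
o=bell(5,.119)
m,im=o["top"];mm=cv2.morphologyEx(m.astype(np.uint8),cv2.MORPH_OPEN,cv2.getStructuringElement(cv2.MORPH_ELLIPSE,(5,5)))
print("bell rim",circ(hull(mm).reshape(-1,2),"top",.119))
m=o["side"][0]
for r in range(v[m].min(),v[m].max()+1): print(r,u[r][m[r]].min(),u[r][m[r]].max(),end="; ")
a,b=[cv2.imread(f'pics/{n}5.png') for n in('side','top')]
cv2.imwrite('pics/g5.png',cv2.resize(np.hstack([a[125:205,255:335],b[140:220,310:390]]),None,fx=5,fy=5,interpolation=cv2.INTER_CUBIC))
E
```

```text
time_s: 9.1
position: [0.4287, -0.1813, 0.1342]
tool_rot: [[0.961, 0.277, 0.0], [0.277, -0.961, -0.0], [0.0, 0.0, -1.0]]
ft_force: [0.1, -0.1, -1.0]
grip_width: 0.0113
gripper_force: 78.2
time_s: 9.6
position: [0.4286, -0.1812, 0.1341]
tool_rot: [[0.961, 0.277, 0.0], [0.277, -0.961, -0.0], [0.0, 0.0, -1.0]]
ft_force: [-0.4, -0.4, -1.7]
grip_width: 0.0116
gripper_force: 78.2
[ 0.4286 -0.1812  0.1341]
top 178 z [0.1243 0.1524 0.1797] bbox 341 355 176 193
  lower mean [ 0.5254 -0.1394  0.1327]
side 178 z [0.1216 0.1497 0.1802] bbox 291 306 151 169
  lower mean [ 0.5225 -0.1407  0.1298]
bell rim (array([ 0.5301, -0.1524]), np.float64(0.018774017441005087), 24)
151 295 298; 152 295 300; 153 295 302; 154 295 304; 155 295 306; 156 294 306; 157 293 305; 158 292 300; 159 292 301; 160 292 301; 161 291 301; 162 291 301; 163 291 301; 164 291 301; 165 291 301; 166 291 301; 167 291 301; 168 292 300; 169 295 297; [ WARN:0@3.393] global loadsave.cpp:1063 imwrite_ Unsupported depth image for selected encoder is fallbacked to CV_8U.
```

View pics/g5.png

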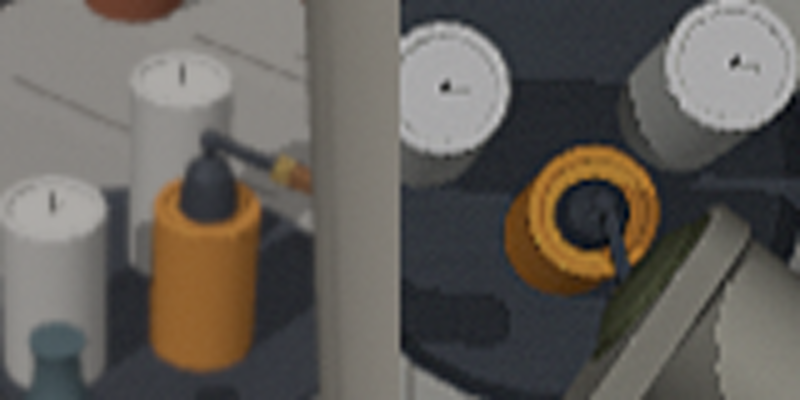

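The bell sits in the middle of the dish (side crop (209,190), top crop (592,212)), with the rim about 4 mm above the wax. There is no contact force, and the candles have not moved. I hand the job in.

```bash
python3 -c "
from rig import close_job
print(close_job())"
```

```text
the job is handed in; nothing more can be done
None
```

The job is handed in at about 9.7 s: the snuffer is held upright over the orange candle's wick, centred to within about 1 mm with the rim about 4 mm above the wax, and no contact showed in the force reading or pictures.

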